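# Set up the chocolate warmer and hold the surface probe in the cup

## Robot

A 6-joint arm with a two-finger parallel gripper is mounted at the origin on a cart in front of the work surface, level with it; the furniture and walls round the work are solid. World frame = base frame: x ahead of the robot, y to its left, z up, the work surface at z = 0. Lengths are in m, angles in rad, forces in N, time in s.
With the tool pointing down it reaches from about 0.25 to 0.775 m from the base axis. Payload 4 kg.
Tool frame: the origin (TCP) lies midway between the tips of the shut fingers; the grasp point (between the pads) lies 19 mm behind it; y points along the fingers, x is the direction in which the jaws open and shut, and the axes are right-handed (so a half turn about y gives the same grasp; the last joint's range is limited). The gripper opens to 94 mm and grips with 3 to 60 N. Pads are 16 mm wide; open, the fingers measure 119 mm over their backs; the gripper's body (75 mm by 177 mm) begins 78 mm behind the grasp point.
Start: joints at [-1.291, 0.087, 1.371, -0, 1.684, -0.103], TCP at [0.205, -0.51, 0.206] pointing down, gripper open.
Joint ranges: [-3.1, 3.1], [-0.76, 2.03], [0.27, 2.55], [-1.08, 4.22], [0.17, 2.65], [-2.57, 2.57]. Speed limits (rad/s): [2.79, 2.79, 3.14, 3.14, 3.14, 3.14].

## Interface

Orientations are given as [roll, pitch, yaw] about the fixed x, y, z axes, in that order (R = Rz(yaw) Ry(pitch) Rx(roll)).
In Python, from bench import robot gives the robot as it stands.
- The arm moves only by the shell command python3 -m creep 'ROWS'. ROWS is JSON, a list of rows, each a list of 7 numbers: the shift along the tool's x, y, z in mm, then the turn, a rotation vector about the tool's x, y, z in degrees, then the closure in counts, from 0 (fully open) to 255 (shut). A call has 1 to 5 rows; each row is the pose to reach, as a shift and turn from the pose commanded when the call began, along the tool's axes at that moment; what a row does not reach only later rows make up. A row lasts 1/8 s, in which the tool goes at most 62.5 mm and 10.7 degrees, less where a joint would pass 70% of its speed; a pose out of reach is approached as far as the arm can. A call with a gripper value outside its range is refused whole. The fingers move at their own pace and stop on an object; the grip force is fixed at half the most. Time passes only in rows, so rows that repeat a pose let the fingers close. It gives the time, the measured TCP pose, the force and the opening at its end, in the units of the state.
- robot.get_obs(): the state, without advancing time (a new reading comes with each control period).
- robot.snapshot(name): name is "scene" or "side" or "wrist"; returns a dict with "color" (400x640x3 uint8, blue, green, red), "fx", "fy", "cx", "cy" (pixels), "world_from_camera" (4x4, takes a point from camera to world coordinates); the wrist camera has in their place "mount" (4x4, takes a point from camera to tool coordinates, whose origin is the TCP and whose axes are the tool frame's). Camera axes: x right, y down, z forward; pixel columns grow to the right and rows downward; lengths in m; the calibration is good to about 2 mm. A picture is of the moment at which its call begins: read the wrist's pose just before it. There is no depth.
- robot.close_job(): hands the job in, once; it reports no verdict.
Trained networks look in the newest picture that a camera, given by its name, has taken for a name from the list of things; names that differ only in an ending like _2 or _b are one class to them, and where a whole thing is asked for, a point or a joint stands for the part that bears it (a point fixed in the world has none). Each returns a list of dicts, best first, with "p" (0 to 1); they miss things now and then, are a little off and sometimes report something else, mostly with a low value. They report only what shows in the picture. A call takes as long as a camera call.
- robot.spot_in(name, camera): "point" ([x, y, z] in m, in world coordinates, good to about 4 mm: the middle of the surface that is visible of it).
- robot.landmark_of(name, camera): "point" ([x, y, z] in m, in world coordinates, good to about 4 mm: a listed point, or the origin of a listed thing).
The state is a dict: "time": time; "joint_positions": joint angles; "qvel": joint speeds; "joint_torque": joint torques, N m; "tool_pos": TCP position; "ee_rot": TCP orientation; "wrist_force": force on the tool from outside, world axes, zero at the start; "wrist_torque": the same for the moment, N m; "width": finger opening in m.
Only numpy, scipy, OpenCV 4.12 (cv2) and the standard library are available. Lean on these libraries where they do the work, as an engineer would, in place of code of your own. Each camera call takes 0.05 s, during which the arm holds its last target.

## Task

Set up the chocolate warmer: stand the wide steel water jacket in the well of the warmer, then stand the tall narrow dipping cup inside the jacket, setting each down gently (not dropped) and letting it go. Then, to check the empty cup before chocolate goes in, take the dial probe out of its holder and hold it upright in the cup with its sprung pad resting lightly on the ring mark in the middle of the cup's floor, pushed in part of the way but not to its stop. Finish while still holding it there, and leave the other things on the table where they are.

Things in the scene. Friction and masses are not known exactly. Their poses are not given: they have to be found in the camera images.
- warmer: Fixed round white countertop warmer, 170 mm across and 50 mm high, with a grey control panel on one side (reaching 117 mm from the axis, along -x of the warmer's own frame). Origin at the centre of its underside on the table, z up. In the middle of its top is an open round well: 76 mm inside diameter at the mouth, 28 mm deep.
- well_floor (a point): The centre of the flat floor of the warmer's well, 22 mm above the table (28 mm below the warmer's top).
- jacket_center (a point): Water jacket: loose open steel vessel, the wide short one: 68 mm outside diameter, 72 mm high, 160 g; inside diameter 63 mm, inner floor 20 mm above its underside. Point: on its axis half-way up, 36 mm above its underside; z up. Starts upright on the table. Standing in the well, its rim is 94 mm above the table.
- jacket_floor (a point): Centre of the inner floor of the water jacket, 20 mm above its underside, 52 mm below its rim. The cup's underside stands here.
- cup_center (a point): Dipping cup: loose open steel vessel, the tall narrow one: 54 mm outside diameter, 95 mm high, 120 g; inside diameter 49 mm. Point: on its axis half-way up, 47.5 mm above its underside; z up. Starts upright on the table; cup and jacket may swap places. Nested, its underside is 42 mm and its rim 137 mm above the table, 43 mm above the jacket's rim.
- cup_floor (a point): Centre of the inner floor of the dipping cup (4 mm above its underside, 91 mm below its rim), marked with a dark ring 18 mm in diameter.
- holder: Fixed probe holder: upright steel tube 28 mm outside, 17 mm inside diameter, rim 105 mm above the table, on a black round foot 72 mm across. Origin at the centre of its underside.
- probe_grip (a point): Dial surface probe, 72 g, 185 mm long: black round handle 24 mm across, 77 mm long, with a dial head 34 mm across, 13 mm thick on top, a 7 mm steel stem below and a sprung pad 12 mm across at the bottom. Point: on the axis, half-way up the handle, 52 mm below the dial's top; z points from pad to dial. Stands in the holder, stem down the tube; lift straight up 95 mm or more to take it out.
- probe_pad (a point): Centre of the underside of the sprung contact pad, 133 mm below probe_grip when the spring is not pressed.
- probe_tip (a joint): How far the sprung pad is pushed up into the probe: 0 = out (at rest), 0.012 m = at its stop. The spring has 1.2 N of preload and gains 0.6 N per mm: 3 N at 3 mm, 4.8 N at 6 mm, 8.4 N at the stop.
- kitchen_timer: Bystander: white wind-up timer with a red knob, 62 mm across, 44 mm high, near the front edge. Origin under its centre.
- deli_cup_2: Bystander: clear plastic cup with some white filling, 109 mm across, 72 mm high, right of the warmer. Origin under its centre.
- teaspoon: Bystander: steel teaspoon, 130 mm long, 11 mm high, near the front edge. Origin under its centre.
- dipped_cupcake_1: Bystander: brown cupcake in a foil cup, 75 mm across, 67 mm high, near the front edge on the right. Origin under its centre.
- dipped_cupcake_2: Bystander: brown cupcake in a foil cup, 75 mm across, 71 mm high, near the front edge, further right. Origin under its centre.
- bench_scraper: Bystander: bench scraper with black handle, 89 x 164 mm, 26 mm high, near the front edge on the left. Origin under its centre.

How it is judged:
By the outcome, as a careful person would: the job done as asked, in the order asked, and still so for the second after the job is handed in, while the arm keeps its last pose, push and grip.
It also fails if it takes over 67 s, if anything falls off the work surface, if the arm or the gripper's body presses on something with over 40 N, if the wrist force passes 120 N, or if a joint passes its speed limit or range.

## Working session

There is one attempt and no reset: what is moved stays moved. The work goes in short steps, Python scripts to look and compute and a shell command to move; the robot and the scene stay as the last step left them, time stands still between calls to the robot, and variables do not carry over. Pictures are saved under pics/ and viewed, and the job is handed in when it is done.

```bash
ls -a; mkdir -p pics; python3 - <<'E'
from bench import robot
import cv2
o=robot.get_obs()
for k,v in o.items(): print(k,v)
for c in("scene","side","wrist"):
    s=robot.snapshot(c); cv2.imwrite(f"pics/a_{c}.png",s["color"])
    print(c,s["fx"],s["cx"],s["cy"],s.get("world_from_camera",s.get("mount")))
    for n in ["warmer","well_floor","jacket_center","cup_center","holder","probe_grip","kitchen_timer","deli_cup_2"]:
        print(n,[( [round(x,4) for x in d["point"]],round(d["p"],2)) for d in robot.landmark_of(n,c)[:2]])
E
```

```text
.
..
pics
time 0.0
joint_positions [-1.29110961e+00  8.79373570e-02  1.37224061e+00 -9.34085307e-06
  1.68359043e+00 -1.03095900e-01]
qvel [ 1.84628954e-05 -6.40941283e-05 -4.21321826e-04  2.67073776e-03
  6.72015411e-04 -1.21189849e-03]
joint_torque [ 4.36791424e-04 -3.40173376e+01 -3.02430689e+01  7.19442498e-02
  3.29017255e-02 -2.00842201e-04]
tool_pos [ 0.20527013 -0.50967097  0.20432074]
ee_rot [-1.57058165  0.00216515 -1.18801452]
wrist_force [ 1.16901862  0.07218682 -0.07112177]
wrist_torque [0.05040222 0.01523854 0.02707635]
width 0.09402780965081108
scene 496.7349156036646 314.40965464282544 201.15899682606255 [[-0.77893151 -0.43410279  0.45257096 -0.04440626]
 [-0.62702259  0.55110457 -0.55056918  0.64640174]
 [-0.01041031 -0.7126279  -0.70146497  0.99279053]
 [ 0.          0.          0.          1.        ]]
warmer [([0.5802, -0.0203, -0.0048], 0.74), ([0.3596, -0.1967, 0.001], 0.41)]
well_floor [([0.5733, -0.0178, 0.0216], 0.97)]
jacket_center [([0.4683, 0.1897, 0.0309], 0.89), ([0.3559, -0.1945, 0.0036], 0.25)]
cup_center [([0.6063, 0.2487, 0.048], 0.85)]
holder [([0.4
[... 677 characters left out ...]
, 0.67)]
holder [([0.5776, -0.0203, 0.0187], 0.6), ([0.4735, -0.2668, 0.0008], 0.57)]
probe_grip [([0.4733, -0.2657, 0.1428], 0.7), ([0.4715, -0.2687, 0.0017], 0.38)]
kitchen_timer [([0.3654, -0.0976, 0.0006], 0.73)]
deli_cup_2 [([0.642, -0.2542, 0.0], 0.74)]
wrist 353.17498270728703 326.9052677957597 199.01200967728695 [[ 9.99999342e-01 -5.87178081e-04  9.85947850e-04  6.36020649e-04]
 [-1.10850352e-03 -2.72052106e-01  9.62281883e-01 -1.80193580e-01]
 [-2.96801640e-04 -9.62282343e-01 -2.72052578e-01  7.96237215e-02]
 [ 0.00000000e+00  0.00000000e+00  0.00000000e+00  1.00000000e+00]]
warmer []
well_floor []
jacket_center []
cup_center []
holder []
probe_grip []
kitchen_timer []
deli_cup_2 []
```

View pics/a_scene.png

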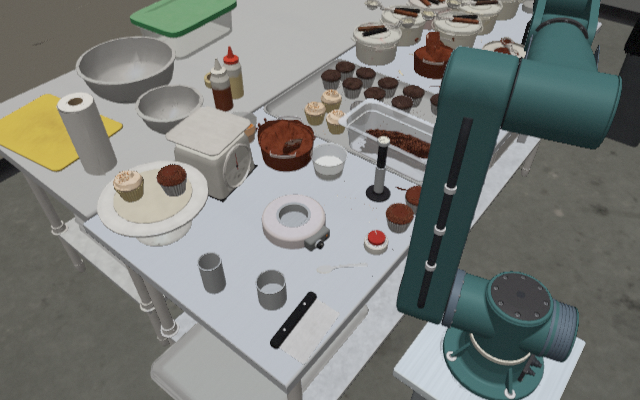

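View pics/a_side.png

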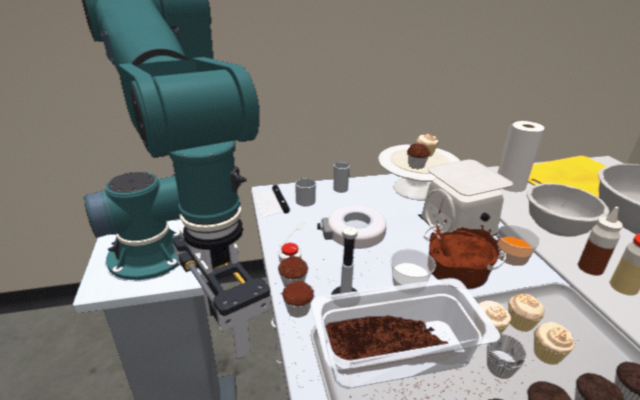

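View pics/a_wrist.png

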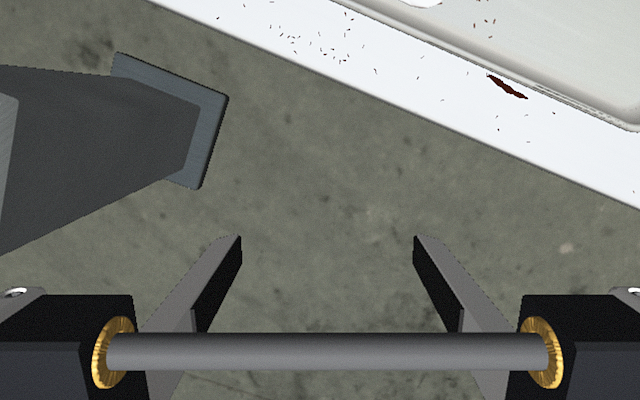

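The scene view shows the jacket at about (271,290), the cup at (211,272), the warmer well at (294,215) and the probe in its holder at (380,165). The network positions agree with this. I'll raise the tool and turn it to yaw 0, so its axes line up with the world axes.

```bash
python3 -m creep '[[0,-30,0,0,-10,0,0],[0,-60,0,0,-20,0,0],[0,-90,0,0,-30,0,0],[0,-90,0,0,-40,0,0],[0,-90,0,0,-50,0,0]]'; python3 -m creep '[[0,0,0,0,-9,0,0],[0,0,0,0,-18.1,0,0],[0,0,0,0,-18.1,0,0]]'
python3 - <<'E'
import numpy as np
from bench import robot
s=robot.snapshot("scene"); T=s["world_from_camera"]
for u,v in [(213,198),(257,165),(182,160)]:
    r=T[:3,:3]@np.array([(u-s["cx"])/s["fx"],(v-s["cy"])/s["fy"],1]); 
    print(u,v,(T[:3,3]-r*T[2,3]/r[2]).round(3))
o=robot.get_obs(); print(o["tool_pos"],np.degrees(o["ee_rot"]),o["joint_positions"])
E
```

```text
time: 1.98
tool_pos: [0.2055, -0.5104, 0.2963]
ee_rot: [-1.572, -0.001, -0.31]
wrist_force: [-0.6, -0.0, -0.8]
width: 0.0938
time: 2.35
tool_pos: [0.2054, -0.5102, 0.2955]
ee_rot: [-1.571, -0.0, -0.001]
wrist_force: [0.1, 0.7, -0.2]
width: 0.094
213 198 [0.833 0.038 0.   ]
257 165 [ 0.835 -0.147  0.   ]
182 160 [ 1.036 -0.02   0.   ]
[ 0.20545856 -0.51019023  0.29550486] [-9.00037616e+01 -1.98677072e-03 -1.19659452e-01] [-1.29105618e+00  8.76855264e-02  1.19342374e+00  1.57027367e-05
  1.86041068e+00 -1.28896324e+00]
```

```bash
python3 -m creep '[[21,0,56,0,0,0,0],[42,0,112,0,0,0,0],[63,0,168,0,0,0,0],[84,0,224,0,0,0,0],[105,0,280,0,0,0,0]]'; python3 -m creep '[[21,0,56,0,0,0,0],[42,0,112,0,0,0,0],[63,0,168,0,0,0,0],[84,0,224,0,0,0,0],[105,0,280,0,0,0,0]]';python3 -m creep '[[27,0,70,0,0,0,0],[54,0,140,0,0,0,0],[54,0,140,0,0,0,0],[54,0,140,0,0,0,0]]'
cat > h.py <<'E'
import numpy as np,cv2
from scipy.spatial.transform import Rotation as R
from bench import robot
def snap(c,name=None):
    o=robot.get_obs(); s=robot.snapshot(c)
    if "mount" in s:
        T=np.eye(4);T[:3,:3]=R.from_euler("xyz",o["ee_rot"]).as_matrix();T[:3,3]=o["tool_pos"];s["world_from_camera"]=T@s["mount"]
    if name: cv2.imwrite(f"pics/{name}.png",s["color"])
    return s
def proj(s,P):
    T=s["world_from_camera"];p=(np.atleast_2d(P)-T[:3,3])@T[:3,:3]
    return np.c_[p[:,0]/p[:,2]*s["fx"]+s["cx"],p[:,1]/p[:,2]*s["fy"]+s["cy"]]
def back(s,u,v,z):
    T=s["world_from_camera"];r=T[:3,:3]@np.array([(u-s["cx"])/s["fx"],(v-s["cy"])/s["fy"],1]);return T[:3,3]+r*(z-T[2,3])/r[2]
def lm(n,c,k=2):
    r=[([round(x,4) for x in d["point"]],round(d["p"],2)) for d in robot.landmark_of(n,c)[:k]];print(c,n,r);return r
def circ(s,c,r,col):
    a=np.linspace(0,2*np.pi,60);p=proj(s,np.c_[c[0]+r*np.cos(a),c[1]+r*np.sin(a),0*a+c[2]])
    cv2.polylines(s["color"],[p.round().astype(int)],True,col,1)
E
python3 - <<'E'
from h import *
s=snap("wrist","b")
for n in("jacket_center","cup_center","well_floor"): lm(n,"wrist")
print(robot.get_obs()["tool_pos"])
E
```

```text
time: 3.02
tool_pos: [0.3106, -0.2284, 0.2957]
ee_rot: [-1.571, -0.001, -0.003]
wrist_force: [2.0, -0.1, -1.1]
width: 0.0943
time: 3.65
tool_pos: [0.4154, 0.0519, 0.2959]
ee_rot: [-1.571, -0.002, -0.002]
wrist_force: [1.1, -0.8, 0.2]
width: 0.0936
time: 4.15
tool_pos: [0.469, 0.1913, 0.2947]
ee_rot: [-1.571, 0.002, 0.002]
wrist_force: [-0.8, 0.1, -0.4]
width: 0.0942
wrist jacket_center [([0.4642, 0.1926, 0.033], 0.8), ([0.357, 0.1972, -0.0006], 0.68)]
wrist cup_center [([0.6026, 0.2383, 0.0478], 0.72)]
wrist well_floor [([0.5773, -0.0207, 0.0258], 0.77)]
[0.4688593  0.18882442 0.2958593 ]
```

View pics/b.png

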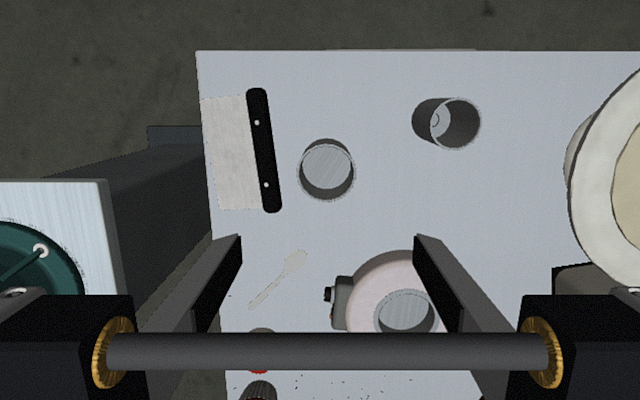

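The wrist view has the jacket at (327,170), the cup rim at (453,123) and the well at (407,315). I'll refine these by overlaying circles and fitting the rims.

```bash
cat > ov.py <<'E'
from h import *
import sys
o=robot.get_obs(); s=robot.snapshot("wrist")
T=np.eye(4);T[:3,:3]=R.from_euler("xyz",[-np.pi/2,0,0]).as_matrix();T[:3,3]=[.4695,.190,.2957]
s["world_from_camera"]=T@s["mount"]
circ(s,(.4690,.190,.072),.034,(0,0,255));circ(s,(.4690,.190,0),.034,(0,255,255))
circ(s,(.6035,.245,.095),.027,(0,0,255));circ(s,(.6035,.245,0),.027,(0,255,255));circ(s,(.6035,.245,.004),.009,(0,255,255))
circ(s,(.5775,-.0205,.05),.038,(0,0,255));circ(s,(.5775,-.0205,.022),.034,(0,255,255))
c=s["color"]
a=cv2.resize(c[90:210,280:500],None,fx=3.6,fy=3.6,interpolation=cv2.INTER_CUBIC)
cv2.imwrite("pics/c1.png",a)
cv2.imwrite("pics/c2.png",cv2.resize(c[240:340,330:480],None,fx=4,fy=4,interpolation=cv2.INTER_CUBIC))
E
python3 ov.py
```

```text
(no output)
```

View pics/c1.png

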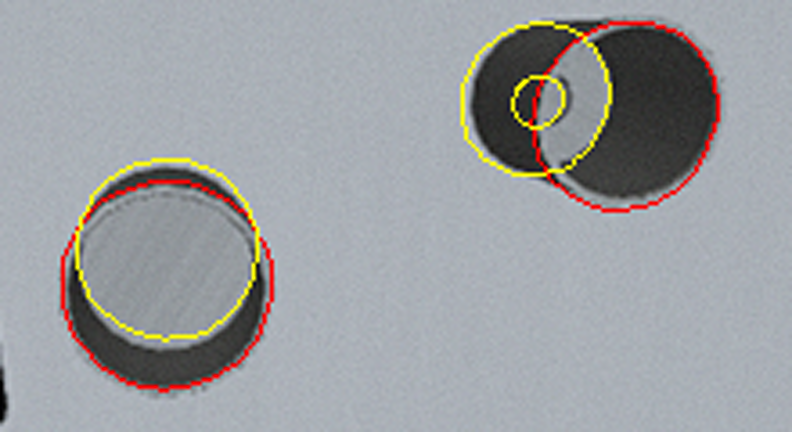

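View pics/c2.png

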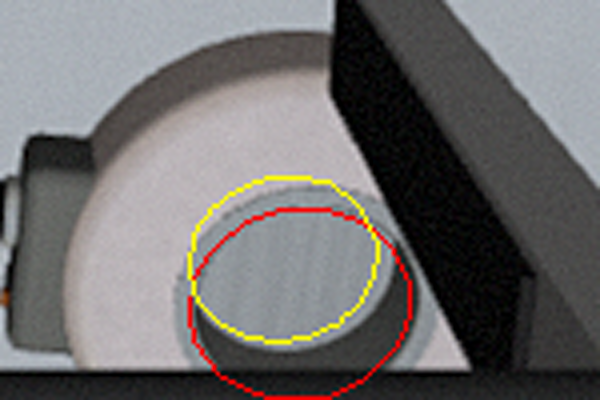

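```bash
python3 - <<'E'
from h import *
ims=[]
for c in("scene","side"):
    im=cv2.imread(f"pics/a_{c}.png"); s=robot.snapshot(c); s["color"]=im
    for cc,r,z,col in [((.5775,-.0205),.038,.05,(0,0,255)),((.5775,-.0205),.085,.0,(0,255,255)),((.469,.19),.034,.072,(0,0,255)),((.6035,.245),.027,.095,(0,0,255)),((.475,-.266),.036,.0,(0,0,255)),((.475,-.266),.017,.1955,(0,0,255))]:
        circ(s,(*cc,z),r,col)
    for P in [(.5775,-.0205,.05),(.475,-.266,.2)]:
        u,v=proj(s,P)[0].astype(int); print(c,u,v)
        ims.append(cv2.resize(im[max(v-40,0):max(v-40,0)+80,u-50:u+50],(400,320),interpolation=cv2.INTER_CUBIC) if P[2]<.1 else cv2.resize(im[v-15:v+85,u-62:u+63],(400,320),interpolation=cv2.INTER_CUBIC))
cv2.imwrite("pics/d.png",np.vstack([np.hstack(ims[:2]),np.hstack(ims[2:])])[:600])
E
```

```text
scene 293 214
scene 381 138
side 356 218
side 349 226
```

View pics/d.png

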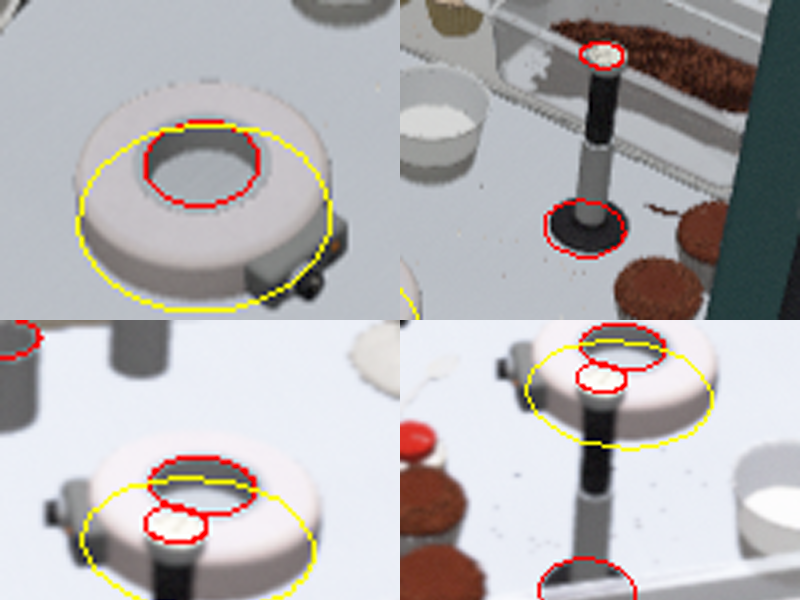

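```bash
python3 -m creep '[[0,60,0,0,0,0,0],[0,120,0,0,0,0,0],[0,160,0,0,0,0,0],[0,200,0,0,0,0,0],[0,225,0,0,0,0,0]]'; python3 -m creep '[[0,15,0,0,0,0,0],[0,29,0,0,0,0,0],[0,29,0,0,0,0,0]]'
python3 - <<'E'
from h import *
s=snap("wrist","e"); print(robot.get_obs()["tool_pos"])
E
```

```text
time: 5.12
tool_pos: [0.4679, 0.1889, 0.0683]
ee_rot: [-1.572, 0.002, -0.001]
wrist_force: [-0.0, 0.3, 0.4]
width: 0.0942
time: 5.5
tool_pos: [0.4687, 0.1896, 0.0409]
ee_rot: [-1.571, 0.001, 0.0]
wrist_force: [0.4, 0.9, 0.5]
width: 0.0937
[0.46934001 0.18990374 0.04180487]
```

View pics/e.png

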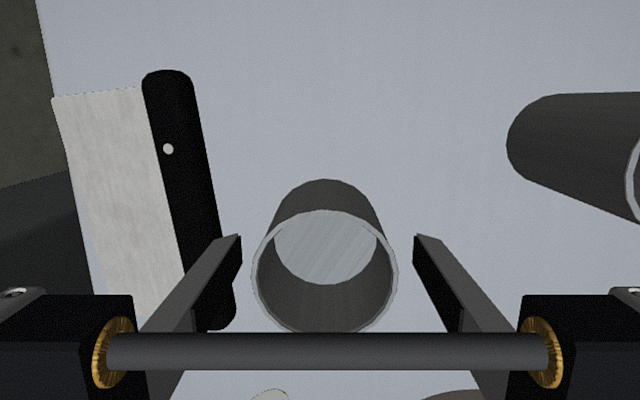

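Jacket is centred between the fingers at (325,270). Closing with a 2 mm correction.

```bash
python3 -m creep '[[0,0,-2,0,0,0,0],[0,0,-2,0,0,0,255],[0,0,-2,0,0,0,255],[0,0,-2,0,0,0,255],[0,0,-2,0,0,0,255]]'; python3 -m creep '[[0,0,0,0,0,0,255],[0,0,0,0,0,0,255],[0,0,0,0,0,0,255]]'
```

```text
time: 6.18
tool_pos: [0.4689, 0.188, 0.0417]
ee_rot: [-1.571, 0.0, 0.001]
wrist_force: [-1.7, 0.0, 2.4]
width: 0.0686
time: 6.55
tool_pos: [0.4689, 0.188, 0.0417]
ee_rot: [-1.571, 0.0, 0.001]
wrist_force: [-3.1, 0.2, 4.0]
width: 0.0686
```

```bash
python3 -m creep '[[0,-20,0,0,0,0,255],[0,-60,0,0,0,0,255],[0,-95,0,0,0,0,255],[25,-95,-50,0,0,0,255],[52,-95,-100,0,0,0,255]]'; python3 -m creep '[[25,0,-48,0,0,0,255],[45,0,-85,0,0,0,255],[57,0,-108,0,0,0,255],[57,20,-108,0,0,0,255],[57,20,-108,0,0,0,255]]'
cat > rel.py <<'E'
from h import *
import sys
# crops around the well in scene & side and wrist
name=sys.argv[1]; ims=[]
for c in("scene","side"):
    s=snap(c,f"{name}_{c}"); u,v=proj(s,(.5775,-.0205,.06))[0].astype(int)
    ims.append(cv2.resize(s["color"][v-55:v+45,u-50:u+50],(400,400),interpolation=cv2.INTER_CUBIC)); print(c,"crop origin",u-50,v-55)
cv2.imwrite(f"pics/{name}.png",np.hstack(ims))
snap("wrist",f"{name}_wrist")
print(robot.get_obs()["tool_pos"])
E
python3 rel.py f
```

```text
time: 7.18
tool_pos: [0.522, 0.0873, 0.1364]
ee_rot: [-1.571, -0.002, 0.003]
wrist_force: [-0.8, 1.3, -1.6]
width: 0.0687
time: 7.8
tool_pos: [0.5767, -0.0203, 0.1133]
ee_rot: [-1.57, 0.005, -0.0]
wrist_force: [0.0, 0.8, -1.7]
width: 0.0687
scene crop origin 242 156
side crop origin 306 160
[ 0.57832002 -0.01976437  0.11656891]
```

View pics/f.png

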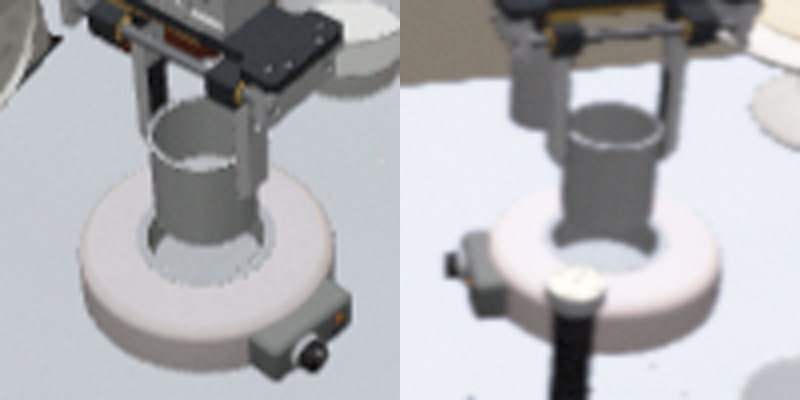

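View pics/f_wrist.png

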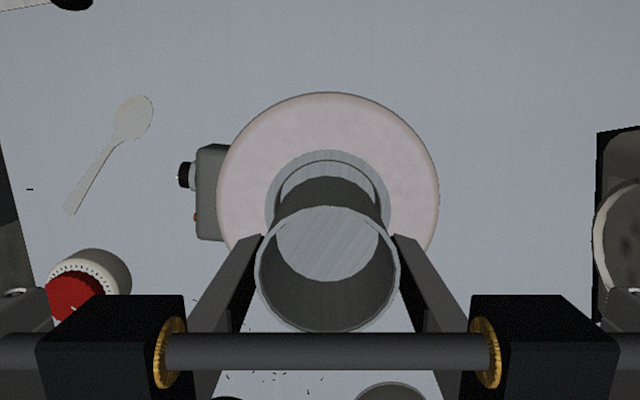

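```bash
python3 -m creep '[[-1,10,0,0,0,0,255],[-1,20,0,0,0,0,255],[-1,28,0,0,0,0,255],[-1,28,0,0,0,0,255]]'; python3 -m creep '[[0,6,0,0,0,0,255],[0,12,0,0,0,0,255],[0,17,0,0,0,0,255],[0,20,0,0,0,0,255],[0,20,0,0,0,0,255]]'
python3 rel.py g
```

```text
time: 8.45
tool_pos: [0.5763, -0.0198, 0.0871]
ee_rot: [-1.571, 0.002, 0.001]
wrist_force: [-0.7, -1.0, -2.0]
width: 0.0686
time: 9.07
tool_pos: [0.5769, -0.02, 0.0681]
ee_rot: [-1.571, 0.001, 0.001]
wrist_force: [-0.3, -0.3, -2.0]
width: 0.069
scene crop origin 242 156
side crop origin 306 160
[ 0.57735834 -0.02004074  0.06872763]
```

View pics/g.png

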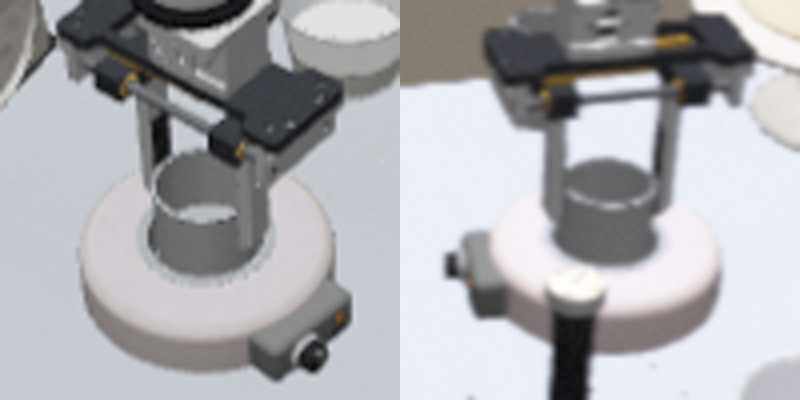

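View pics/g_wrist.png

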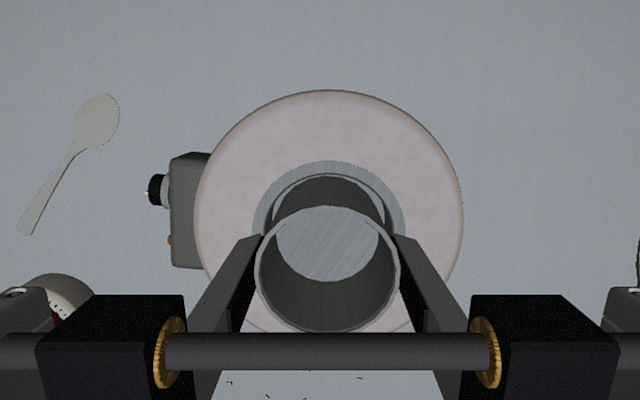

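Jacket is inside the well with no side force. I'll lower the last few millimetres gently.

```bash
python3 -m creep '[[0,1,0,0,0,0,255],[0,2,0,0,0,0,255],[0,3,0,0,0,0,255],[0,4,0,0,0,0,255],[0,4,0,0,0,0,255]]'; python3 -m creep '[[0,0.5,0,0,0,0,255],[0,1,0,0,0,0,255],[0,1,0,0,0,0,255]]'
```

```text
time: 9.85
tool_pos: [0.577, -0.02, 0.0643]
ee_rot: [-1.571, 0.0, 0.001]
wrist_force: [0.1, -0.2, -2.1]
width: 0.0688
time: 10.22
tool_pos: [0.5772, -0.02, 0.0638]
ee_rot: [-1.571, -0.0, 0.001]
wrist_force: [-0.5, 1.0, -0.7]
width: 0.0686
```

```bash
python3 -m creep '[[0,0.5,0,0,0,0,255],[0,0.5,0,0,0,0,255],[0,0.5,0,0,0,0,255]]'; python3 -m creep '[[0,0,0,0,0,0,180],[0,0,0,0,0,0,100],[0,0,0,0,0,0,0],[0,0,0,0,0,0,0],[0,0,0,0,0,0,0]]'; python3 -m creep '[[0,-30,0,0,0,0,0],[0,-80,0,0,0,0,0],[0,-140,0,0,0,0,0],[0,-160,0,0,0,0,0],[0,-160,0,0,0,0,0]]'; python3 rel.py h
```

```text
time: 10.6
tool_pos: [0.5772, -0.02, 0.0637]
ee_rot: [-1.571, -0.0, 0.001]
wrist_force: [-1.5, 0.2, 3.8]
width: 0.0685
time: 11.22
tool_pos: [0.5771, -0.02, 0.0624]
ee_rot: [-1.571, 0.0, 0.001]
wrist_force: [-0.5, -1.4, 0.8]
width: 0.0933
time: 11.85
tool_pos: [0.5783, -0.0202, 0.2253]
ee_rot: [-1.572, -0.005, 0.001]
wrist_force: [-0.5, -1.0, -0.5]
width: 0.0942
scene crop origin 242 156
side crop origin 306 160
[ 0.57632358 -0.01990008  0.22064024]
```

View pics/h.png

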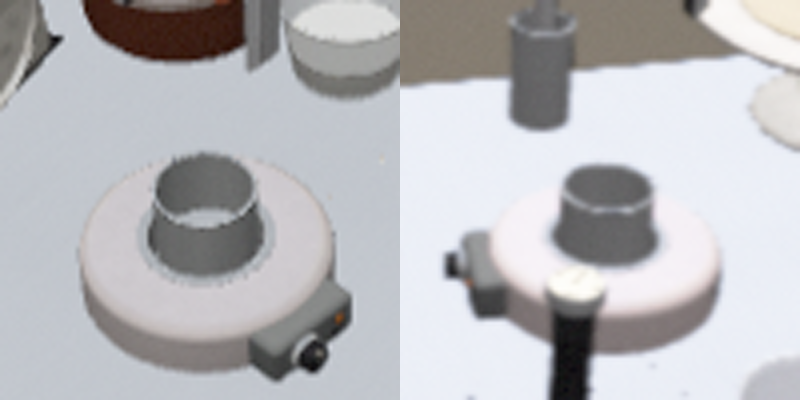

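View pics/h_wrist.png

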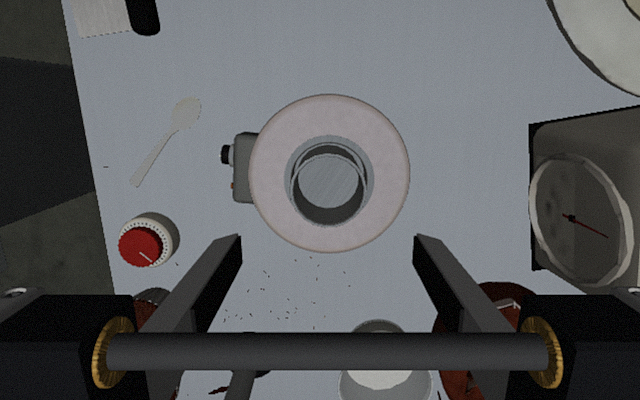

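Jacket stands level in the well. Now to the cup.

```bash
python3 -m creep '[[6,0,60,0,0,0,0],[12,0,120,0,0,0,0],[18,0,180,0,0,0,0],[24,0,240,0,0,0,0],[26.5,0,264,0,0,0,0]]'; python3 -m creep '[[0,0,0,0,0,0,0],[0,50,0,0,0,0,0],[0,90,0,0,0,0,0],[0,90,0,0,0,0,0]]'
python3 - <<'E'
from h import *
s=snap("wrist","i"); print(robot.get_obs()["tool_pos"])
E
```

```text
time: 12.62
tool_pos: [0.6022, 0.247, 0.2197]
ee_rot: [-1.572, 0.005, 0.004]
wrist_force: [0.4, -0.3, -0.6]
width: 0.094
time: 13.12
tool_pos: [0.6009, 0.2407, 0.1279]
ee_rot: [-1.575, 0.01, -0.002]
wrist_force: [-0.4, -0.5, -0.5]
width: 0.0939
[0.60272294 0.24159437 0.13139037]
```

View pics/i.png

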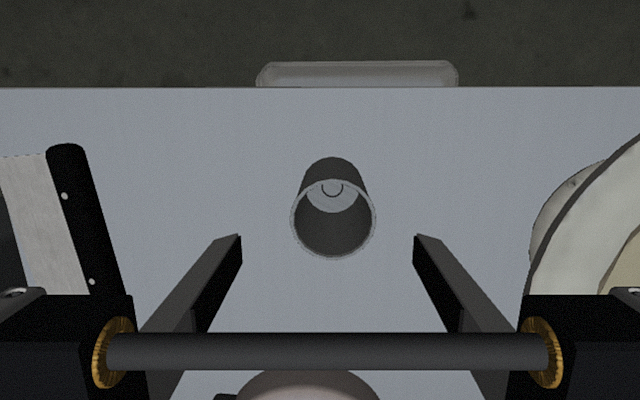

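Cup rim centre is at (333,218), about 3 mm in x and 5 mm in y from centred. I'll correct for that and descend.

```bash
python3 -m creep '[[2,20,4,0,0,0,0],[2,50,4,0,0,0,0],[2,67,4,0,0,0,0],[2,67,4,0,0,0,0],[2,67,4,0,0,0,0]]'
python3 - <<'E'
from h import *
s=snap("wrist","j"); print(robot.get_obs()["tool_pos"],robot.get_obs()["ee_rot"])
E
```

```text
time: 13.8
tool_pos: [0.6064, 0.2483, 0.0674]
ee_rot: [-1.57, -0.002, 0.001]
wrist_force: [-0.4, 0.2, 0.1]
width: 0.0938
[0.6065906  0.24836964 0.06774673] [-1.56998505e+00 -2.98396406e-03  6.31426808e-04]
```

View pics/j.png

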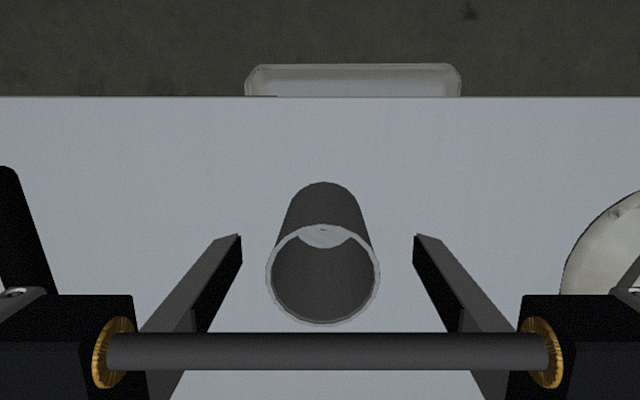

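```bash
python3 -m creep '[[-2,2,-2,0,0,0,0],[-2,2,-2,0,0,0,0],[-2,2,-2,0,0,0,255],[-2,2,-2,0,0,0,255],[-2,2,-2,0,0,0,255]]'; python3 -m creep '[[0,0,0,0,0,0,255],[0,0,0,0,0,0,255],[0,0,0,0,0,0,255],[0,0,0,0,0,0,255]]'
python3 - <<'E'
from h import *
s=snap("wrist","k"); print(robot.get_obs()["tool_pos"],robot.get_obs()["ee_rot"])
E
```

```text
time: 14.48
tool_pos: [0.6035, 0.246, 0.0639]
ee_rot: [-1.571, 0.0, 0.001]
wrist_force: [-0.3, 1.1, -0.5]
width: 0.0675
time: 14.98
tool_pos: [0.6035, 0.246, 0.0639]
ee_rot: [-1.571, -0.0, 0.001]
wrist_force: [-0.1, -0.2, 0.3]
width: 0.0531
[0.60354331 0.24598422 0.06390519] [-1.57088890e+00 -7.08047438e-05  5.27005301e-04]
```

View pics/k.png

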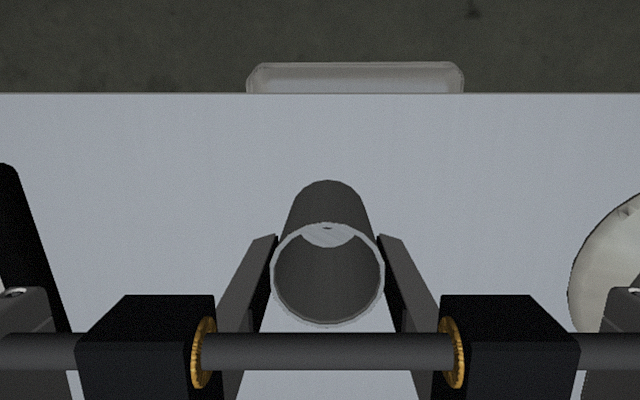

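```bash
python3 -m creep '[[0,-20,0,0,0,0,255],[0,-70,0,0,0,0,255],[0,-115,0,0,0,0,255],[-5,-115,-50,0,0,0,255],[-10,-115,-100,0,0,0,255]]'; python3 -m creep '[[-5,0,-50,0,0,0,255],[-10,0,-100,0,0,0,255],[-14,0,-140,0,0,0,255],[-16.5,0,-166,0,0,0,255],[-16.5,0,-166,0,0,0,255]]';python3 -m creep '[[0,6,0,0,0,0,255],[0,6,0,0,0,0,255]]'; python3 rel.py l
```

```text
time: 15.65
tool_pos: [0.5941, 0.1455, 0.1817]
ee_rot: [-1.571, -0.004, 0.002]
wrist_force: [-0.5, -1.0, -1.3]
width: 0.0533
time: 16.27
tool_pos: [0.5772, -0.0216, 0.1804]
ee_rot: [-1.571, -0.002, -0.003]
wrist_force: [0.4, 0.4, -0.5]
width: 0.0532
time: 16.52
tool_pos: [0.5768, -0.0187, 0.1723]
ee_rot: [-1.57, 0.001, 0.002]
wrist_force: [0.7, 1.1, -1.4]
width: 0.0531
scene crop origin 242 156
side crop origin 306 160
[ 0.57715663 -0.01902273  0.17284797]
```

View pics/l.png

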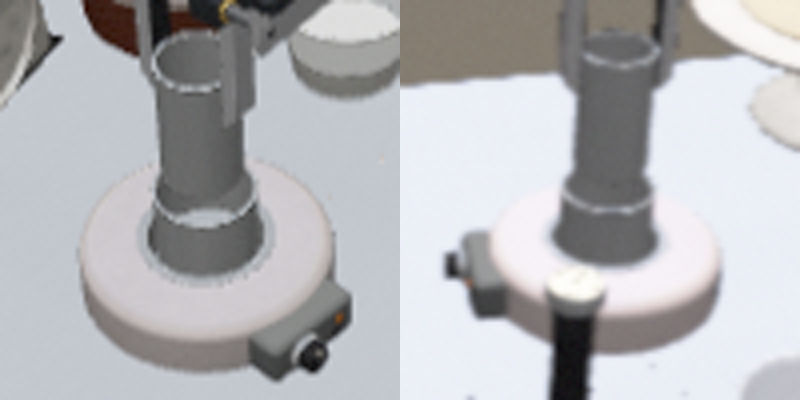

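View pics/l_wrist.png

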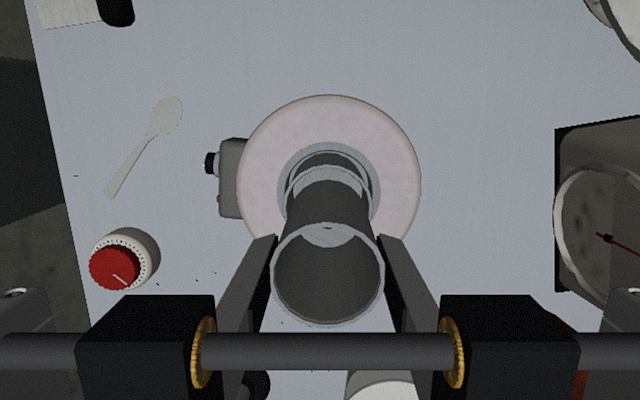

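```bash
cat > ov2.py <<'E'
from h import *
import sys
name=sys.argv[1]; cx,cy,cz=map(float,sys.argv[2:5]); ims=[]
for c in("scene","side"):
    im=cv2.imread(f"pics/{name}_{c}.png"); s=robot.snapshot(c)
    u,v=proj(s,(.5775,-.0205,.1))[0].astype(int); k=6
    x0,y0=u-33,v-50; big=cv2.resize(im[y0:y0+95,x0:x0+66],None,fx=k,fy=k,interpolation=cv2.INTER_CUBIC)
    def C(c3,r,col):
        a=np.linspace(0,2*np.pi,80);p=proj(s,np.c_[c3[0]+r*np.cos(a),c3[1]+r*np.sin(a),0*a+c3[2]])
        p=(p-[x0,y0]+.5)*k-.5; cv2.polylines(big,[p.round().astype(int)],True,col,1)
    C((.577,-.020,.094),.034,(0,0,255)); C((.577,-.020,.05),.038,(0,255,0))
    C((cx,cy,cz),.027,(255,0,255)); C((cx,cy,cz+.095),.027,(255,0,255)); ims.append(big)
cv2.imwrite(f"pics/{name}_ov.png",np.hstack(ims))
E
python3 ov2.py l .577 -.020 .109
```

```text
(no output)
```

View pics/l_ov.png

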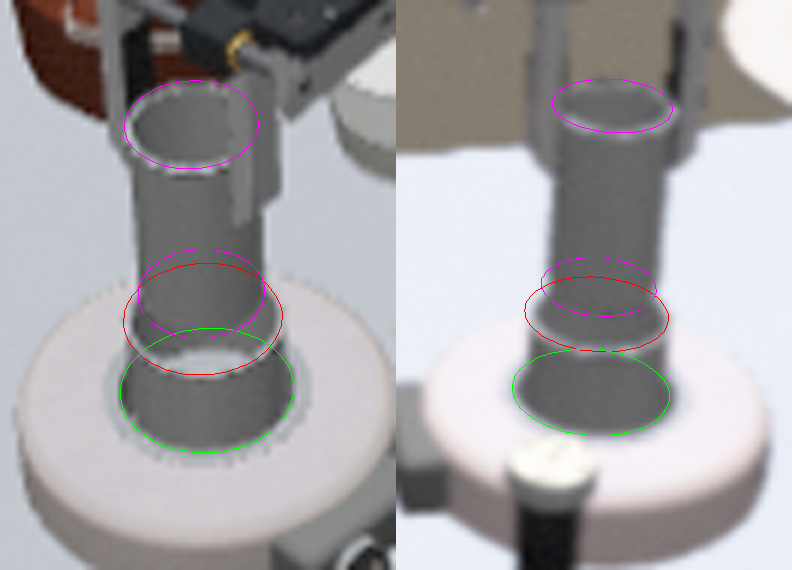

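Overlay agrees: the cup is within about 1 mm of the jacket axis. Lowering with force watch.

```bash
python3 -m creep '[[-0.5,8,-0.5,0,0,0,255],[-0.5,15,-0.5,0,0,0,255],[-0.5,21,-0.5,0,0,0,255],[-0.5,21,-0.5,0,0,0,255]]';python3 -m creep '[[0,8,0,0,0,0,255],[0,17,0,0,0,0,255],[0,26,0,0,0,0,255],[0,34,0,0,0,0,255],[0,40,0,0,0,0,255]]';python3 -m creep '[[0,0,0,0,0,0,255],[0,1,0,0,0,0,255],[0,2,0,0,0,0,255],[0,3,0,0,0,0,255],[0,3,0,0,0,0,255]]'
```

```text
time: 17.27
tool_pos: [0.5761, -0.0205, 0.1509]
ee_rot: [-1.571, 0.002, 0.0]
wrist_force: [-0.4, -0.1, -1.2]
width: 0.0529
time: 17.9
tool_pos: [0.5764, -0.0205, 0.1112]
ee_rot: [-1.571, 0.001, 0.001]
wrist_force: [-0.2, 0.6, -0.6]
width: 0.0529
time: 18.52
tool_pos: [0.5766, -0.0205, 0.109]
ee_rot: [-1.571, 0.0, 0.001]
wrist_force: [-0.8, 0.5, -1.3]
width: 0.0531
```

```bash
python3 -m creep '[[0,1,0,0,0,0,255],[0,2,0,0,0,0,255],[0,2,0,0,0,0,255]]';python3 -m creep '[[0,0.5,0,0,0,0,255],[0,1,0,0,0,0,255],[0,1,0,0,0,0,255]]';python3 -m creep '[[0,0.5,0,0,0,0,255],[0,0.5,0,0,0,0,255]]'
```

```text
time: 18.9
tool_pos: [0.5766, -0.0205, 0.1068]
ee_rot: [-1.571, 0.0, 0.001]
wrist_force: [-0.3, -0.6, -1.5]
width: 0.0535
time: 19.27
tool_pos: [0.5766, -0.0205, 0.1059]
ee_rot: [-1.571, 0.0, 0.001]
wrist_force: [-0.2, -0.1, -0.9]
width: 0.0529
time: 19.52
tool_pos: [0.5767, -0.0205, 0.1059]
ee_rot: [-1.571, -0.0, 0.001]
wrist_force: [0.1, 0.9, 1.5]
width: 0.0531
```

Contact came at the predicted height. Release and rise.

```bash
python3 -m creep '[[0,0,0,0,0,0,200],[0,0,0,0,0,0,150],[0,0,0,0,0,0,60],[0,0,0,0,0,0,0],[0,0,0,0,0,0,0]]'; python3 -m creep '[[0,0,0,0,0,0,0],[0,-30,0,0,0,0,0],[0,-80,0,0,0,0,0],[0,-140,0,0,0,0,0],[0,-190,0,0,0,0,0]]';python3 -m creep '[[0,0,0,0,0,0,0],[0,0,0,0,0,0,0]]'; python3 rel.py m; python3 ov2.py m .577 -.020 .042
python3 - <<'E'
from h import *
for c in("scene","side","wrist"):
    if c=="wrist": snap(c)
    for n in ("cup_floor","holder","probe_grip"): lm(n,c,1)
E
```

```text
time: 20.15
tool_pos: [0.5767, -0.0205, 0.1053]
ee_rot: [-1.571, 0.0, 0.001]
wrist_force: [0.6, 0.2, 0.5]
width: 0.0798
time: 20.78
tool_pos: [0.5767, -0.0205, 0.2981]
ee_rot: [-1.571, -0.002, 0.001]
wrist_force: [0.5, -0.4, -0.3]
width: 0.0939
time: 21.02
tool_pos: [0.5765, -0.0205, 0.2947]
ee_rot: [-1.571, 0.001, 0.001]
wrist_force: [0.6, 0.1, 0.6]
width: 0.0941
scene crop origin 242 156
side crop origin 306 160
[ 0.57591533 -0.02042161  0.29289493]
scene cup_floor [([0.5769, -0.0217, 0.0393], 0.85)]
scene holder [([0.4722, -0.2709, 0.1425], 0.7)]
scene probe_grip [([0.4758, -0.2672, 0.1388], 0.51)]
side cup_floor [([0.5767, -0.0187, 0.0471], 0.65)]
side holder [([0.4716, -0.2674, 0.0015], 0.93)]
side probe_grip [([0.4752, -0.2675, 0.1405], 0.95)]
wrist cup_floor [([0.5749, -0.0221, 0.0468], 0.69)]
wrist holder [([0.4699, -0.2664, -0.0019], 0.85)]
wrist probe_grip [([0.4755, -0.2691, 0.1463], 0.98)]
```

View pics/m_ov.png

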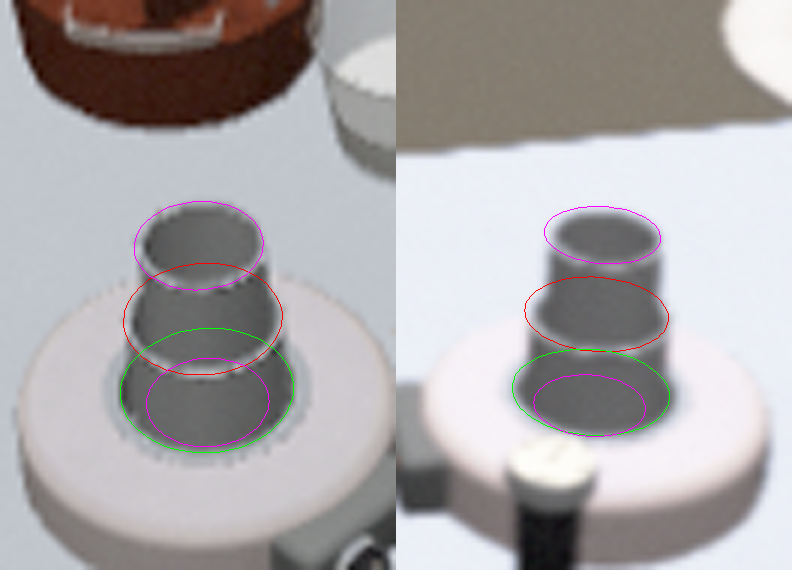

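View pics/m_wrist.png

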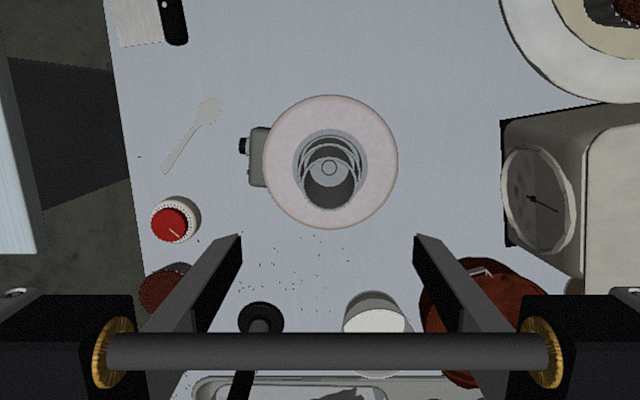

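The cup stands in the jacket, upright and released, with the ring mark at (329,167) in the wrist view. On to the probe.

```bash
python3 - <<'E'
from h import *
s=robot.snapshot("wrist");T=np.eye(4);T[:3,:3]=R.from_euler("xyz",[-1.571,0,0.001]).as_matrix();T[:3,3]=[.5759,-.0204,.2929];s["world_from_camera"]=T@s["mount"]
im=cv2.imread("pics/m_wrist.png")
print("ring",back(s,329,167.5,.046))
for c,r,col in[((.577,-.0205,.046),.009,(0,255,255)),((.577,-.0205,.137),.027,(0,0,255)),((.577,-.0205,.094),.034,(0,255,0))]:
    s["color"]=im; circ(s,c,r,col)
cv2.imwrite("pics/m2.png",cv2.resize(im[110:230,270:390],(600,600),interpolation=cv2.INTER_CUBIC))
E
python3 -m creep '[[-22,0,-54,0,0,0,0],[-44,0,-108,0,0,0,0],[-66,0,-162,0,0,0,0],[-88,0,-216,0,0,0,0],[-101,0,-247,0,0,0,0]]';python3 -m creep '[[0,0,0,0,0,0,0],[0,10,0,0,0,0,0],[0,20,0,0,0,0,0],[0,20,0,0,0,0,0]]'
python3 - <<'E'
from h import *
s=snap("wrist","n");o=robot.get_obs(); print(o["tool_pos"],o["ee_rot"])
lm("probe_grip","wrist")
E
```

```text
ring [ 0.57919083 -0.0226994   0.046     ]
time: 22.45
tool_pos: [0.4745, -0.2699, 0.2955]
ee_rot: [-1.571, 0.0, -0.002]
wrist_force: [0.6, 0.6, -0.0]
width: 0.0936
time: 22.95
tool_pos: [0.4758, -0.2661, 0.2737]
ee_rot: [-1.569, 0.002, 0.002]
wrist_force: [0.1, 0.1, -0.1]
width: 0.094
[ 0.47590702 -0.26638967  0.27452633] [-1.56975048e+00  1.40915406e-03  2.28340949e-03]
wrist probe_grip [([0.4755, -0.2676, 0.1474], 0.83), ([0.3577, -0.2851, -0.0007], 0.36)]
```

View pics/m2.png

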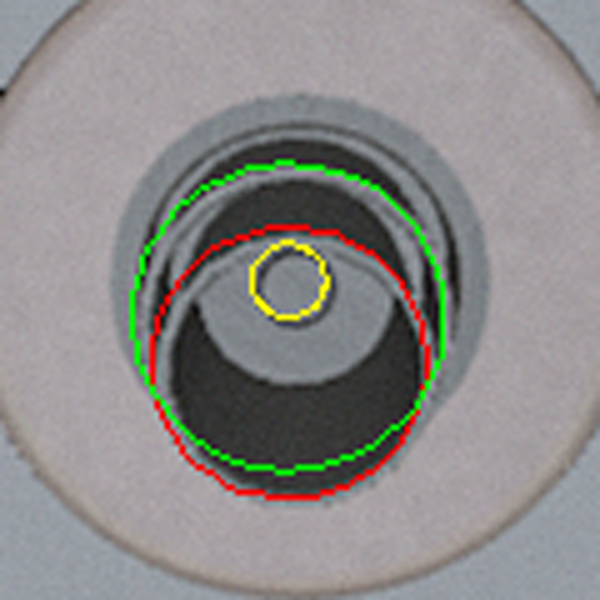

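View pics/n.png

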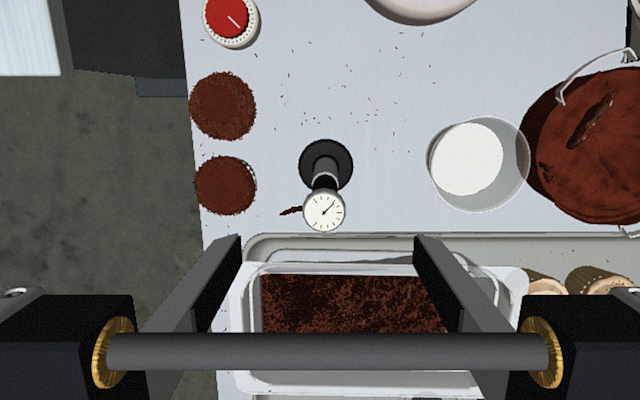

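Dial is at (324,212). Descending part-way, then rechecking.

```bash
python3 -m creep '[[-1,40,-2,0,0,0,0],[-1,80,-2,0,0,0,0],[-1,115,-2,0,0,0,0],[-1,125,-2,0,0,0,0],[-1,125,-2,0,0,0,0]]';python3 -m creep '[[0,0,0,0,0,0,0]]'
python3 - <<'E'
from h import *
s=snap("wrist","p");o=robot.get_obs(); print(o["tool_pos"],o["ee_rot"])
for k in range(2): print(proj(s,[o["tool_pos"][0],o["tool_pos"][1],.1955]))
E
```

```text
time: 23.68
tool_pos: [0.475, -0.2695, 0.1508]
ee_rot: [-1.571, -0.0, 0.001]
wrist_force: [-0.5, 0.5, 0.9]
width: 0.0938
time: 23.8
tool_pos: [0.4759, -0.2702, 0.1527]
ee_rot: [-1.573, -0.003, 0.001]
wrist_force: [-0.2, 0.4, 1.0]
width: 0.094
[ 0.47586482 -0.27022331  0.15278403] [-1.57316638e+00 -3.27492571e-03  6.79223858e-04]
[[325.88716029 287.28904554]]
[[325.88716029 287.28904554]]
```

View pics/p.png

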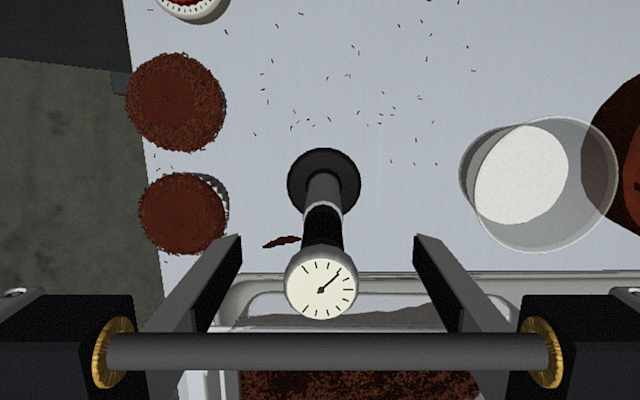

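```bash
python3 -m creep '[[-1.5,15,0,0,0,0,0],[-1.5,27,0,0,0,0,0],[-1.5,27,0,0,0,0,0],[-1.5,27,0,0,0,0,0]]'
python3 - <<'E'
from h import *
s=snap("wrist","q");o=robot.get_obs(); print(o["tool_pos"],o["ee_rot"],proj(s,[o["tool_pos"][0],o["tool_pos"][1],.1955]))
E
```

```text
time: 24.35
tool_pos: [0.4732, -0.2695, 0.1233]
ee_rot: [-1.571, 0.0, 0.001]
wrist_force: [-0.1, 0.2, -0.1]
width: 0.094
[ 0.47341957 -0.26965866  0.12364377] [-1.57102952e+00 -2.51705200e-04  5.29295818e-04] [[325.78436152 329.77597023]]
```

View pics/q.png

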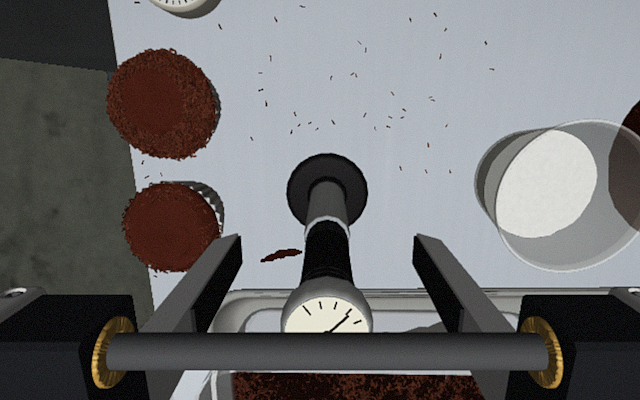

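Dial is centred between the fingers at (327,330). Closing.

```bash
python3 -m creep '[[0,0,0,0,0,0,255],[0,0,0,0,0,0,255],[0,0,0,0,0,0,255],[0,0,0,0,0,0,255],[0,0,0,0,0,0,255]]';python3 -m creep '[[0,0,0,0,0,0,255],[0,0,0,0,0,0,255],[0,0,0,0,0,0,255],[0,0,0,0,0,0,255],[0,0,0,0,0,0,255]]'
```

```text
time: 25.02
tool_pos: [0.4733, -0.2696, 0.1235]
ee_rot: [-1.571, 0.0, 0.001]
wrist_force: [-0.5, 0.2, 0.7]
width: 0.0477
time: 25.65
tool_pos: [0.4733, -0.2696, 0.1235]
ee_rot: [-1.571, 0.0, 0.001]
wrist_force: [-0.6, -0.1, -0.4]
width: 0.0328
```

```bash
python3 -m creep '[[0,0,0,0,0,0,255],[0,0,0,0,0,0,255],[0,0,0,0,0,0,255]]'
python3 - <<'E'
from h import *
s=snap("wrist","r");snap("side","r_side");snap("scene","r_scene")
a=cv2.imread("pics/r_scene.png")[90:210,330:430];b=cv2.imread("pics/r_side.png")[190:310,300:400]
cv2.imwrite("pics/r2.png",cv2.resize(np.hstack([a,b]),None,fx=4,fy=4,interpolation=cv2.INTER_CUBIC))
E
```

```text
time: 26.02
tool_pos: [0.4733, -0.2696, 0.1235]
ee_rot: [-1.571, 0.0, 0.001]
wrist_force: [0.3, -0.2, 0.5]
width: 0.033
```

View pics/r.png

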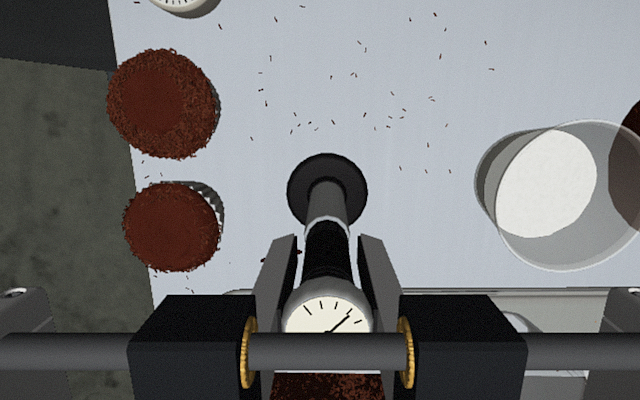

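View pics/r2.png

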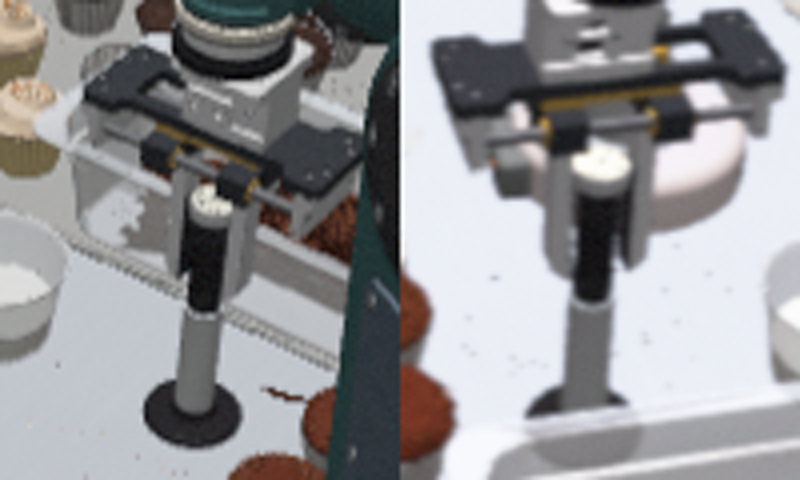

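```bash
python3 - <<'E'
import cv2,numpy as np
a=cv2.imread("pics/e.png")[225:400,130:260];b=cv2.imread("pics/r.png")[225:400,230:420]
cv2.imwrite("pics/z.png",cv2.resize(cv2.convertScaleAbs(np.hstack([a,b]),alpha=2,beta=20),None,fx=2.4,fy=2.4,interpolation=cv2.INTER_CUBIC))
a=cv2.imread("pics/f_side.png")[150:230,420-60:520-60];
a=cv2.imread("pics/f_scene.png")[130:220,250:350];b=cv2.imread("pics/f_side.png")[130:220,310:410]
cv2.imwrite("pics/z2.png",cv2.resize(cv2.convertScaleAbs(np.hstack([a,b]),alpha=1.5,beta=20),None,fx=4,fy=4,interpolation=cv2.INTER_CUBIC))
E
```

```text
(no output)
```

View pics/z.png

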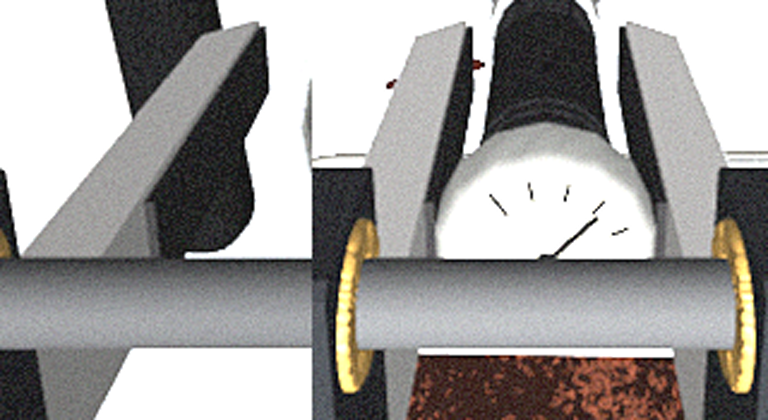

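View pics/z2.png

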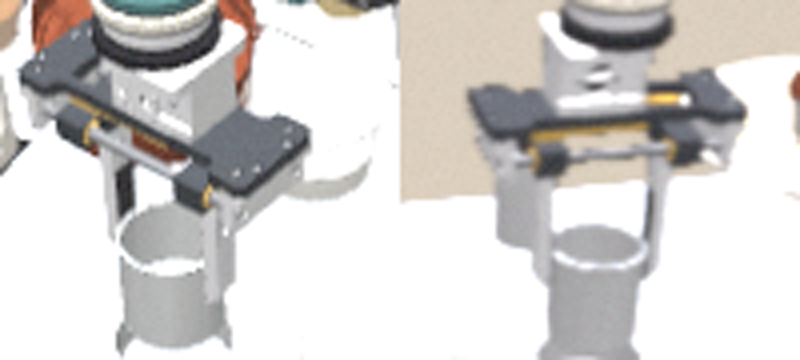

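The fingers stopped at 33 mm. In the picture they clamp the 34 mm dial head at the very top of the finger faces and leave a gap on both sides of the handle. The straight finger faces can't reach the handle vertically, so I'll regrip the dial's rim squarely at the pad centre, 46 mm higher.

```bash
python3 -m creep '[[0,0,0,0,0,0,150],[0,0,0,0,0,0,100],[0,0,0,0,0,0,90],[0,0,0,0,0,0,90]]';python3 -m creep '[[0,-20,0,0,0,0,90],[0,-40,0,0,0,0,90],[0,-46,0,0,0,0,90],[0,-46,0,0,0,0,90],[0,-46,0,0,0,0,90]]'
python3 - <<'E'
from h import *
s=snap("wrist","s");o=robot.get_obs(); print(o["tool_pos"],o["ee_rot"],proj(s,[o["tool_pos"][0],o["tool_pos"][1],.1955]))
snap("side","s_side");snap("scene","s_scene")
a=cv2.imread("pics/s_scene.png")[90:210,330:430];b=cv2.imread("pics/s_side.png")[190:310,300:400]
cv2.imwrite("pics/s2.png",cv2.resize(np.hstack([a,b]),None,fx=4,fy=4,interpolation=cv2.INTER_CUBIC))
E
```

```text
time: 26.68
tool_pos: [0.4733, -0.2696, 0.1235]
ee_rot: [-1.571, -0.0, 0.001]
wrist_force: [-0.2, 0.6, 0.4]
width: 0.0603
time: 27.3
tool_pos: [0.4729, -0.2693, 0.1684]
ee_rot: [-1.57, 0.001, 0.001]
wrist_force: [0.5, 0.2, 0.4]
width: 0.0611
[ 0.472836   -0.26923289  0.16831669] [-1.56972720e+00  1.59195236e-03  5.72496069e-04] [[325.58479606 270.12231927]]
```

View pics/s.png

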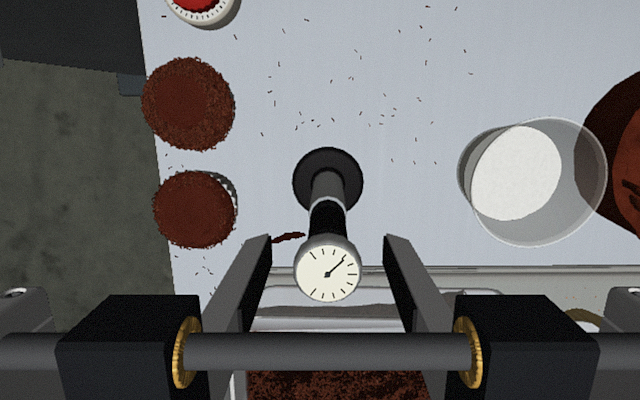

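View pics/s2.png

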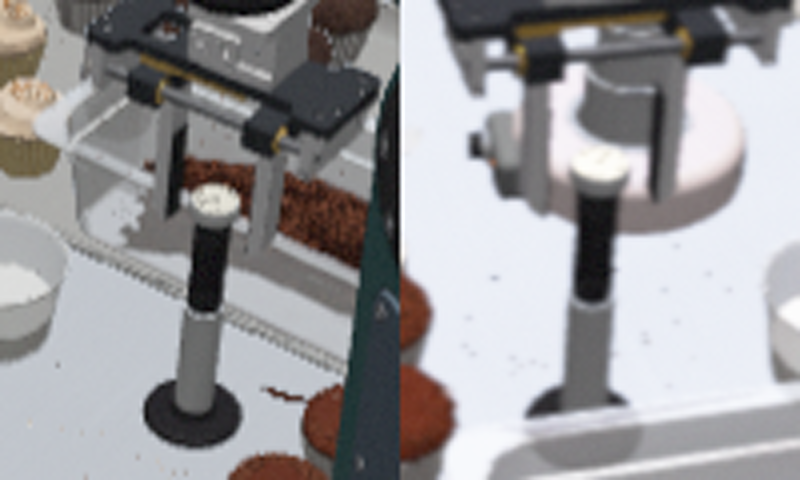

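Dial is at (327,274), free and between the open pads. Closing on it.

```bash
python3 -m creep '[[0,0,-1,0,0,0,90],[0,0,-1,0,0,0,255],[0,0,-1,0,0,0,255],[0,0,-1,0,0,0,255],[0,0,-1,0,0,0,255]]';python3 -m creep '[[0,0,0,0,0,0,255],[0,0,0,0,0,0,255],[0,0,0,0,0,0,255]]'
```

```text
time: 28.08
tool_pos: [0.4733, -0.2706, 0.1695]
ee_rot: [-1.571, 0.0, 0.001]
wrist_force: [-0.9, 0.6, 0.2]
width: 0.0325
time: 28.45
tool_pos: [0.4733, -0.2706, 0.1695]
ee_rot: [-1.571, -0.0, 0.001]
wrist_force: [0.2, -0.4, 0.1]
width: 0.0331
```

```bash
python3 -m creep '[[0,-10,0,0,0,0,255],[0,-30,0,0,0,0,255],[0,-55,0,0,0,0,255],[0,-85,0,0,0,0,255],[0,-110,0,0,0,0,255]]';python3 -m creep '[[0,-20,0,0,0,0,255],[0,-40,0,0,0,0,255],[0,-45,0,0,0,0,255],[0,-45,0,0,0,0,255]]'
python3 - <<'E'
from h import *
o=robot.get_obs(); print(o["tool_pos"],o["ee_rot"])
snap("side","t_side");snap("scene","t_scene");snap("wrist","t_w")
a=cv2.imread("pics/t_scene.png")[50:200,330:430];b=cv2.imread("pics/t_side.png")[130:280,300:400]
cv2.imwrite("pics/t2.png",cv2.resize(np.hstack([a,b]),None,fx=4,fy=4,interpolation=cv2.INTER_CUBIC))
E
```

```text
time: 29.08
tool_pos: [0.4734, -0.2706, 0.2815]
ee_rot: [-1.572, -0.001, 0.001]
wrist_force: [0.1, 0.6, -1.9]
width: 0.0325
time: 29.58
tool_pos: [0.4734, -0.2706, 0.3246]
ee_rot: [-1.571, -0.0, 0.001]
wrist_force: [0.0, 0.3, -0.7]
width: 0.0326
[ 0.47335014 -0.27058464  0.32464187] [-1.57115681e+00 -4.23683968e-04  5.82880440e-04]
```

View pics/t2.png

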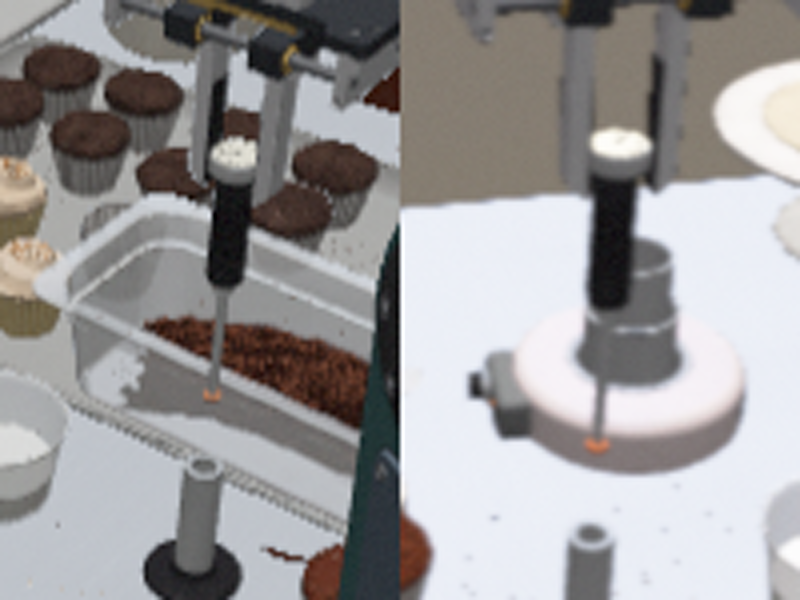

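View pics/t_w.png

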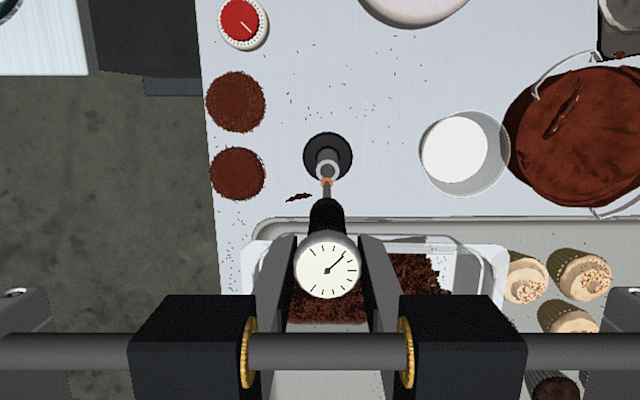

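```bash
cat > tri.py <<'E'
from h import *
def tri(p):
    A=[];b=[]
    Ps=[]
    for c,(u,v) in p.items():
        s=robot.snapshot(c) if c not in S else S[c]; S[c]=s
        T=np.linalg.inv(s["world_from_camera"]);K=np.array([[s["fx"],0,s["cx"]],[0,s["fy"],s["cy"]],[0,0,1]]);Ps.append((K@T[:3],np.array([[u],[v]],float)))
    X=cv2.triangulatePoints(Ps[0][0],Ps[1][0],Ps[0][1],Ps[1][1]);return (X[:3]/X[3]).ravel()
S={}
E
python3 - <<'E'
from tri import *
print("pad",tri({"scene":(383,148.75),"side":(349.25,241.25)}))
print("dial",tri({"scene":(388.25,88.25),"side":(355.25,165.75)}))
X=[.4733,-.2706,.3246]
for c in S: print(c,proj(S[c],[[X[0],X[1],X[2]-.159],[X[0],X[1],X[2]+.026]]))
s=cv2.imread("pics/t_w.png")
cv2.imwrite("pics/t3.png",cv2.resize(s[165:305,270:390],None,fx=4,fy=4,interpolation=cv2.INTER_CUBIC))
w=robot.snapshot("wrist");T=np.eye(4);T[:3,:3]=R.from_euler("xyz",[-1.5711,0,.0006]).as_matrix();T[:3,3]=X;w["world_from_camera"]=T@w["mount"]
print("wrist",proj(w,[[X[0],X[1],X[2]-.159],[X[0],X[1],X[2]+.026]]))
E
```

```text
pad [ 0.47291182 -0.27161657  0.16461164]
dial [ 0.47570675 -0.27078513  0.34806376]
scene [[382.30206396 148.21733554]
 [388.90386205  87.39426293]]
side [[348.51429702 241.09343269]
 [353.60078503 165.06605136]]
wrist [[326.22215863 181.91403361]
 [325.71082776 269.16546384]]
```

View pics/t3.png

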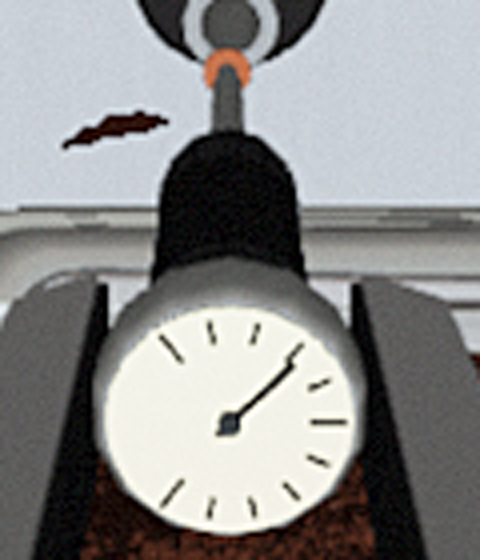

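The probe hangs upright: pad at (327,182) and dial at (327,270) in the wrist view, matching a vertical probe within about 1 px. Moving over the cup.

```bash
python3 -m creep '[[16,0,39,0,0,0,255],[37,0,90,0,0,0,255],[59,0,142,0,0,0,255],[80,0,193,0,0,0,255],[97,0,233,0,0,0,255]]';python3 -m creep '[[6.5,0,16.5,0,0,0,255],[6.5,0,16.5,0,0,0,255],[6.5,0,16.5,0,0,0,255],[6.5,0,16.5,0,0,0,255]]'
cat > fin.py <<'E'
from h import *
import sys
n=sys.argv[1]
o=robot.get_obs(); print(o["tool_pos"],o["ee_rot"])
X=o["tool_pos"]; w=snap("wrist",n+"_w"); print("axis pad/dial pred",proj(w,[[X[0],X[1],X[2]-.159],[X[0],X[1],X[2]+.026]]).round(1).tolist())
snap("side",n+"_side");snap("scene",n+"_scene")
a=cv2.imread(f"pics/{n}_scene.png")[100:250,245:345];b=cv2.imread(f"pics/{n}_side.png")[100:250,306:406]
cv2.imwrite(f"pics/{n}.png",cv2.resize(np.hstack([a,b]),None,fx=4,fy=4,interpolation=cv2.INTER_CUBIC))
cv2.imwrite(f"pics/{n}_w2.png",cv2.resize(w["color"][120:310,260:400],None,fx=3,fy=3,interpolation=cv2.INTER_CUBIC))
E
python3 fin.py u
```

```text
time: 30.5
tool_pos: [0.5706, -0.0354, 0.3241]
ee_rot: [-1.571, 0.0, 0.002]
wrist_force: [1.0, -0.9, -0.8]
width: 0.0326
time: 31.0
tool_pos: [0.5763, -0.0225, 0.3247]
ee_rot: [-1.571, -0.0, -0.002]
wrist_force: [-0.1, -1.1, -0.7]
width: 0.0327
[ 0.57631292 -0.02249814  0.32469249] [-1.57127180e+00 -1.99537669e-04 -1.74087435e-03]
axis pad/dial pred [[326.2, 181.9], [325.7, 269.2]]
```

View pics/u.png

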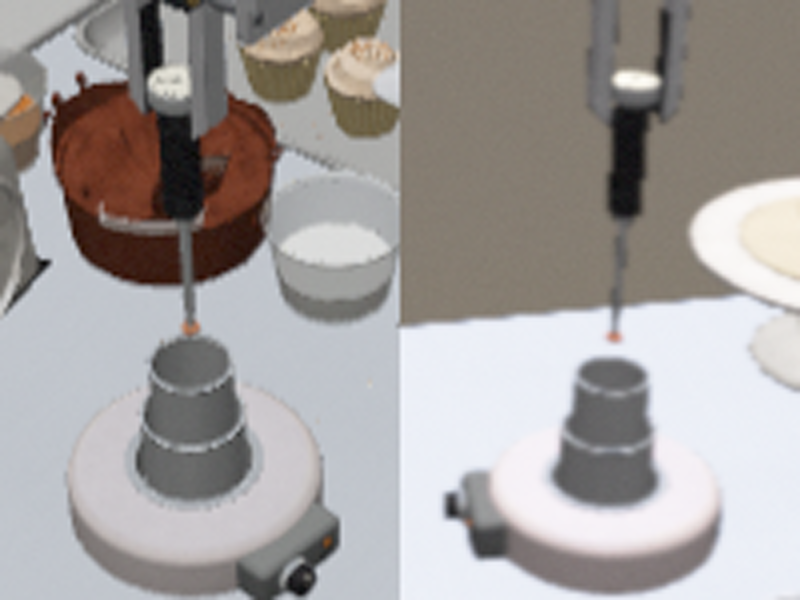

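View pics/u_w2.png

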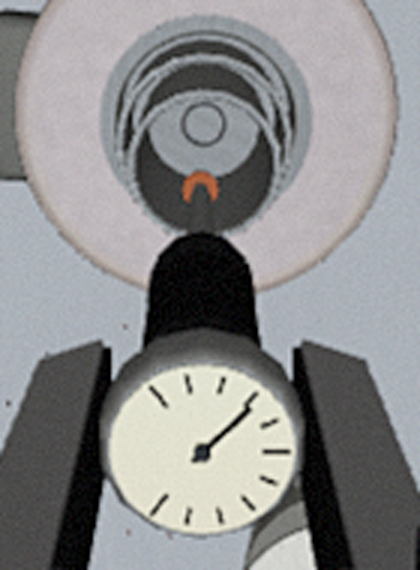

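```bash
python3 -m creep '[[0.5,10,1,0,0,0,255],[0.5,25,1,0,0,0,255],[0.5,40,1,0,0,0,255],[0.5,50,1,0,0,0,255],[0.5,50,1,0,0,0,255]]';python3 -m creep '[[0,0,0,0,0,0,255],[0,0,0,0,0,0,255],[0,0,0,0,0,0,255]]'; python3 fin.py v
```

```text
time: 31.78
tool_pos: [0.5766, -0.0199, 0.2728]
ee_rot: [-1.571, 0.003, 0.001]
wrist_force: [0.0, -0.6, -0.9]
width: 0.0331
time: 32.15
tool_pos: [0.5774, -0.02, 0.2751]
ee_rot: [-1.571, -0.001, 0.001]
wrist_force: [-0.2, 0.2, -1.4]
width: 0.0329
[ 0.57737028 -0.02000742  0.27511115] [-1.57101136e+00 -1.16786217e-03  6.11032945e-04]
axis pad/dial pred [[326.0, 181.9], [325.8, 269.2]]
```

View pics/v.png

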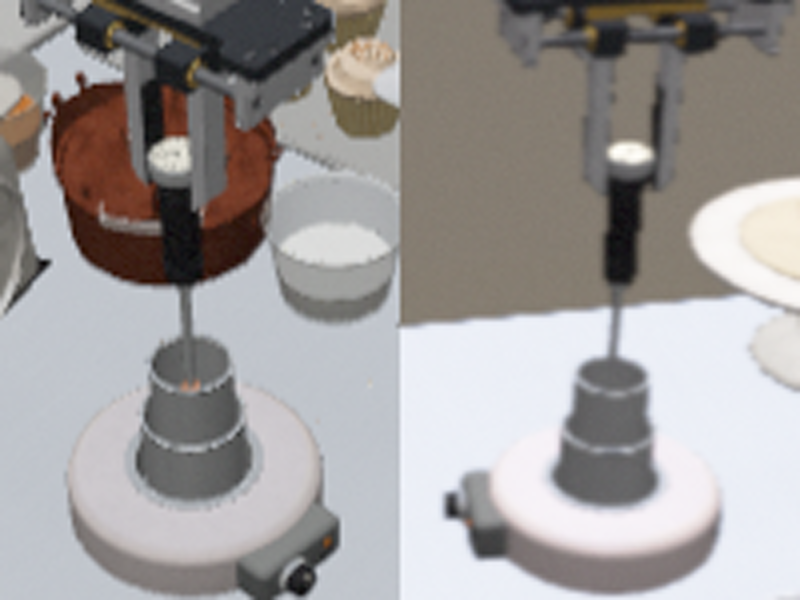

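View pics/v_w2.png

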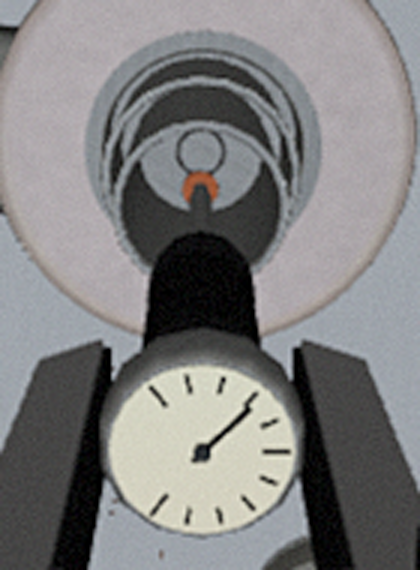

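Pad is inside the cup and on the ring's axis, within about 0.5 mm. Lowering: 62 mm now, then in small steps.

```bash
python3 -m creep '[[0,10,0,0,0,0,255],[0,24,0,0,0,0,255],[0,38,0,0,0,0,255],[0,50,0,0,0,0,255],[0,58,0,0,0,0,255]]';python3 -m creep '[[0,4,0,0,0,0,255],[0,5,0,0,0,0,255],[0,5,0,0,0,0,255],[0,5,0,0,0,0,255]]'; python3 fin.py w
```

```text
time: 32.92
tool_pos: [0.5767, -0.02, 0.215]
ee_rot: [-1.571, 0.002, 0.001]
wrist_force: [-1.2, 0.0, -1.0]
width: 0.0327
time: 33.42
tool_pos: [0.5774, -0.02, 0.212]
ee_rot: [-1.571, -0.001, 0.001]
wrist_force: [-0.1, -0.8, -1.0]
width: 0.0327
[ 0.57740052 -0.02002481  0.21202974] [-1.57100649e+00 -1.03791151e-03  5.66360286e-04]
axis pad/dial pred [[326.1, 181.9], [325.8, 269.2]]
```

View pics/w_w2.png

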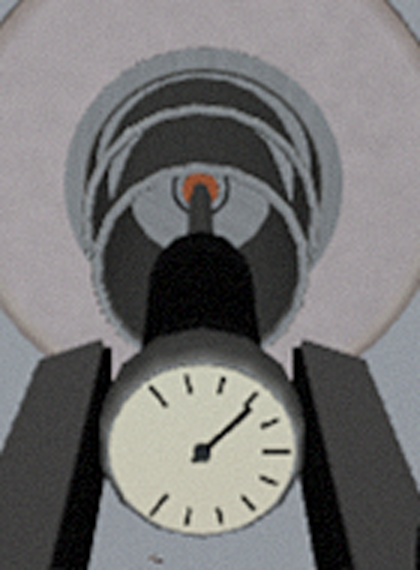

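The pad sits inside the ring mark. Now 1–2 mm steps until contact.

```bash
python3 -m creep '[[0,2,0,0,0,0,255],[0,4,0,0,0,0,255],[0,5,0,0,0,0,255],[0,5,0,0,0,0,255]]'; for i in 1 2; do :; done; python3 -m creep '[[0,1,0,0,0,0,255],[0,1,0,0,0,0,255],[0,1,0,0,0,0,255]]'; python3 -m creep '[[0,1,0,0,0,0,255],[0,1,0,0,0,0,255],[0,1,0,0,0,0,255]]'; python3 -m creep '[[0,1,0,0,0,0,255],[0,1,0,0,0,0,255],[0,1,0,0,0,0,255]]'
```

```text
time: 34.08
tool_pos: [0.577, -0.02, 0.2062]
ee_rot: [-1.571, 0.0, 0.001]
wrist_force: [-0.5, -0.3, -1.0]
width: 0.033
time: 34.45
tool_pos: [0.5772, -0.02, 0.2055]
ee_rot: [-1.571, -0.0, 0.001]
wrist_force: [-0.5, -0.2, -0.8]
width: 0.0329
time: 34.83
tool_pos: [0.5773, -0.02, 0.2048]
ee_rot: [-1.571, -0.001, 0.001]
wrist_force: [-0.7, -0.2, 1.1]
width: 0.0328
time: 35.2
tool_pos: [0.5772, -0.02, 0.2037]
ee_rot: [-1.571, -0.0, 0.001]
wrist_force: [0.6, -0.1, 1.2]
width: 0.0327
```

```bash
python3 -m creep '[[0,1,0,0,0,0,255],[0,2,0,0,0,0,255],[0,2,0,0,0,0,255]]'; python3 -m creep '[[0,1,0,0,0,0,255],[0,1,0,0,0,0,255],[0,1,0,0,0,0,255]]'; python3 -m creep '[[0,0,0,0,0,0,255],[0,0,0,0,0,0,255]]'; python3 fin.py x; python3 - <<'E'
from h import *
f=[]
for i in range(12): robot.snapshot("side"); f.append(robot.get_obs()["wrist_force"])
print(np.mean(f,0),np.std(f,0))
E
```

```text
time: 35.58
tool_pos: [0.5772, -0.02, 0.2016]
ee_rot: [-1.571, -0.0, 0.001]
wrist_force: [-0.1, 0.3, 2.5]
width: 0.0327
time: 35.95
tool_pos: [0.5773, -0.02, 0.2007]
ee_rot: [-1.571, -0.0, 0.001]
wrist_force: [-0.0, -0.5, 4.6]
width: 0.0323
time: 36.2
tool_pos: [0.5772, -0.02, 0.2006]
ee_rot: [-1.571, -0.0, 0.001]
wrist_force: [-0.3, -0.2, 3.8]
width: 0.033
[ 0.57722273 -0.01999744  0.20055887] [-1.57086768e+00 -2.65991382e-04  5.33744650e-04]
axis pad/dial pred [[326.2, 181.9], [325.7, 269.2]]
[ 0.05022678 -0.15026555  3.6048088 ] [0.52377984 0.56071524 0.44839314]
```

View pics/x.png

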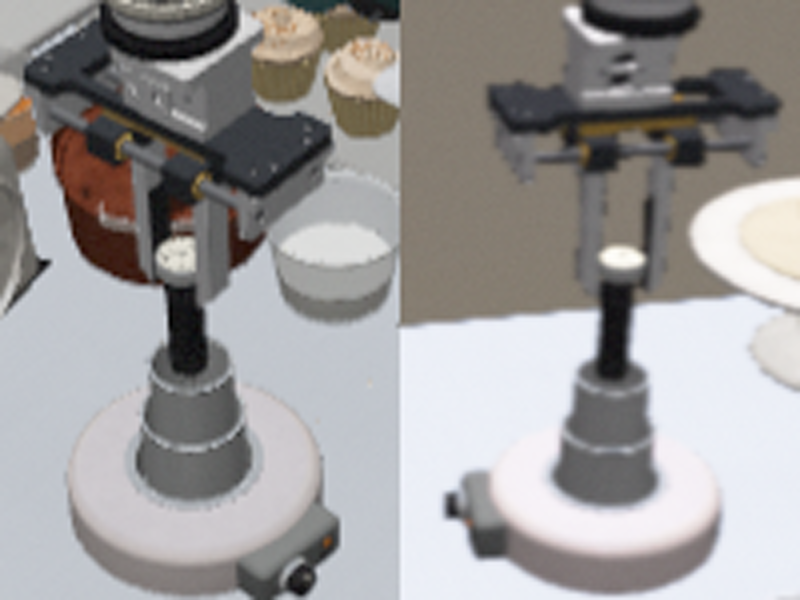

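View pics/x_w2.png

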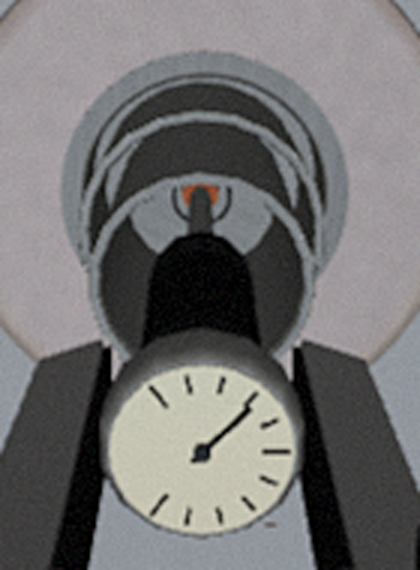

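Measured push is about 4.4 N, so the pad is in about 5 mm. It is inside the ring, the probe is upright and nothing has slipped. Handing in.

```bash
python3 - <<'E'
from h import *
print(robot.close_job()); o=robot.get_obs(); print(o["time"],o["tool_pos"],o["wrist_force"],o["width"])
E
```

```text
the job is handed in; nothing more can be done
None
the job is handed in; nothing more can be done
```

The job is handed in at about 37 s of the 67 s limit. The jacket stands in the well, the cup stands inside it (both set down gently and released), and the gripper is holding the probe upright on the cup's ring mark.

**Last checks**
- **Push:** Upward force was about 4.4 N after allowing for the probe's weight, so the pad is pushed in about 5 mm of its 12 mm. The arm's travel since first contact says about 4.4 mm, which agrees.
- **Position:** The wrist picture shows the pad inside the ring, about 1 mm off centre at most. The probe hung within about 1 pixel of vertical before it went into the cup, and it hasn't moved in the grip since.
- **Nesting:** The jacket and cup both touched down at the heights expected from their grasps.
- **Other things on the table:** I touched none of them. I did not re-measure their positions at the end.

**What didn't go as planned**
- **Grip on the dial:** My first close on the probe's handle caught the 34 mm dial head instead, because the flat fingers can't reach past it from above. I opened before lifting and regripped, so the probe is held by the rim of its dial, not its handle.
- **Camera differences:** The position estimates from the different views differed by 2–3 mm. I settled each fit by comparing the parts within one picture and watching the force.

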